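# Third hand for the remote caddy

### The job

Take the dark wooden remote caddy and set it, back first and upright, on the short pine batten on the side of the white cubby, centred on the batten, then press its back flush against the cubby's side with a steady push of about 10 N. The batten is too narrow for the caddy to stand there alone, so finish while still holding and pressing it (do not let go): someone will drive the two screws from inside the cubby. Leave the bell, the candy jar, the remote and the tray as they stand.

Things in the scene. Friction and masses are not known exactly. Their poses are not given: they have to be found in the camera images.
- caddy: Loose open-topped dark wood remote holder, 58 wide (its x) x 52 mm deep (its y), 0.14 to 0.28 kg. Origin: centre of its underside; z up. Back board at +y: 8 thick, 120 high. Side walls: 5 thick, outer faces at x = +-29 mm, 95 high. Front wall at -y (pale cane inlay): 8 thick, 85 high. Floor 6 mm. It starts upright on the cabinet top (z = 0), back turned within about 50 degrees of the batten's +y.
- caddy_back (a point): Point on the caddy: middle of the lower edge of its back face (caddy frame 0, +26, 0 mm). When the caddy is in place it coincides with the origin of the batten. Same axes as the caddy.
- batten: Short pale pine batten fixed to the outer -y side of the white cubby: 58 long (its x, along the side), 16 deep, 14 mm high, rigid. Origin: middle of the edge where its flat top meets the side; the top is z = 0, y from -16 mm to 0 in its frame. +y points into the cubby's side (the way to press), z up. Height, place along the side and yaw vary. Two dark dots above it show where screws will come.
- panel: The right-hand side board of the cubby, white, rigid and fixed: 220 mm long (its x), 9 mm thick, 175 mm high. Origin: lower edge of the outer face, middle of the length; the outer face is y = 0 in its frame, +y points into the board, z up. It is parallel to the batten.
- cubby: White cubby organiser, 220 (x) x 260 (y) x 175 mm high, screwed down on the cabinet top, open towards +x. Origin: centre of its underside. The panel and the batten are on its -y side.
- bell: Chrome desk bell, loose, 86 mm diameter, 59 mm high. Origin: centre of its underside. Leave it.
- jar: Clear glass candy jar with brass-coloured screw lid, loose, 90 mm diameter, 122 mm high. Origin: centre of its underside. Leave it.
- remote: Black remote control lying flat, loose, 45 (its x) x 160 (its y) x 18 mm. Origin: centre of its underside. Leave it.
- tray: Marble-look tray with a green silicone key holder in it, loose, 110 (its x) x 180 (its y) x 18 mm high. Origin: centre of its underside. Leave it.
Mind the look-alikes: they are no part of the job. What is shaped like the caddy but purple or yellow is not meant.

How it is judged:
By the outcome, as a careful person would: the job done as asked, in the order asked, and still so for the second after the job is handed in, while the arm keeps its last pose, push and grip.
It also fails if it takes over 61 s, if anything falls off the work surface, if the arm or the gripper's body presses on something with over 40 N, if the wrist force passes 120 N, or if a joint passes its speed limit or range.

### The arm

A 6-joint arm with a two-finger parallel gripper is mounted at the origin on the work surface. World frame = base frame: x ahead of the robot, y to its left, z up, the work surface at z = 0. Lengths are in m, angles in rad, forces in N, time in s.
With the tool pointing down it reaches from about 0.225 to 0.875 m from the base axis. Payload 3.4 kg.
Tool frame: the origin (TCP) lies on the mounting face of the last link; the fingertips stand 173 mm ahead of it and the grasp point (between the pads) lies 155 mm ahead of it; z points along the fingers, y is the line along which they close (so a half turn about z gives the same grasp; the last joint's range is limited). The gripper opens to 85 mm and grips with 20 to 120 N. Pads are 22 mm wide; open, the fingers measure 114 mm over their backs; the gripper's body (76 mm by 85 mm) begins 54 mm behind the grasp point. The pads swing forward as they close: fully open they stand 13 mm farther back than shut.
Start: joints at [1.104, 0.276, 1.505, -0, 1.361, -0.121], TCP at [0.195, 0.541, 0.405] pointing down, gripper open.
Joint ranges: [-2.89, 2.89], [-0.75, 2.08], [0.22, 2.7], [-1.18, 4.32], [0.11, 2.71], [-2.7, 2.7]. Speed limits (rad/s): [2.57, 2.57, 3.14, 3.14, 3.14, 3.14].

### API

Orientations are given as a unit quaternion [w, x, y, z].
In Python, from rig import manip gives the robot as it stands.
- The arm moves only by the tool carry_out, never from a script. Its arguments are lists of equal length, an entry for each row: "linear": the shift along the world's x, y, z each as a share of 500 mm, from -1 to 1, a list of three; "angular": the turn, a rotation vector about the world's x, y, z each as a share of 0.08 rad, from -1 to 1, a list of three; "hand": the opening, from 0 (shut) to 1 (fully open). In form: {"linear": [[x, y, z], ...], "angular": [[rx, ry, rz], ...], "hand": [hand, ...]}. A call has 1 to 8 rows; each row shifts and turns the commanded pose from where the row before left it; what a row does not reach is not made up. A row lasts 1/12 s, in which the tool goes at most 41.7 mm and 7.16 degrees, less where a joint would pass 70% of its speed; a pose out of reach is approached as far as the arm can. A call with a number of a shift or a turn outside -1 to 1 is refused whole. A call with a gripper value outside its range is refused whole. The fingers move at their own pace and stop on an object; "force" is the grip in N (left out, the last holds). Time passes only in rows, so rows that do not move let the fingers close. It gives the time, the measured TCP pose, the force, the opening and the grip force at its end, in the units of the state.
- manip.get_state(): the state, without advancing time (a new reading comes with each control period).
- manip.get_image(name): name is "scene" or "top" or "wrist"; returns the picture (384x512x3 uint8, red, green, blue); there is no depth.
- manip.camera_params(name): a dict with "fx", "fy", "cx", "cy" (pixels), "view" (4x4, takes a point from world to camera coordinates); the wrist camera has in their place "hand_eye" (4x4, takes a point from camera to tool coordinates, whose origin is the TCP and whose axes are the flange's). Camera axes: x right, y down, z forward; pixel columns grow to the right and rows downward; lengths in m; the calibration is good to about 2 mm. A picture is of the moment at which its call begins: read the wrist's pose just before it. camera_params takes no time and is no camera call.
- manip.sign_off(): hands the job in; it is judged then, once.
The state is a dict: "clock": time; "qpos": joint angles; "qd": joint speeds; "effort": joint torques, N m; "position": TCP position; "ee_rot": TCP orientation; "contact_force": force on the tool from outside, world axes, zero at the start; "moment": the same for the moment, N m; "width": finger opening in m; "gripper_force": force on a finger pad.
Only numpy, scipy, OpenCV 4.12 (cv2) and the standard library are available. Lean on these libraries where they do the work, as an engineer would, in place of code of your own. Each camera call takes 0.05 s, during which the arm holds its last target. There are 200 camera calls.

## Working session

There is one attempt and no reset: what is moved stays moved. The work goes in short steps, Python scripts to look and compute and a tool call to move; the robot and the scene stay as the last step left them, time stands still between calls to the robot, and variables do not carry over. Pictures are saved under pics/ and viewed, at most 10 in all, crops included, and the job is handed in when it is done.

Besides the shell and the picture viewer there is one more tool, called after "Request:" as name(argument=value, ...) on one line, values as JSON. carry_out: Moves the arm, as the interface text tells. Its arguments: {"type":"object","properties":{"linear":{"type":"array"},"angular":{"type":"array"},"hand":{"type":"array"},"force":{"type":"number"}},"required":["linear","angular","hand"]}

```bash
mkdir -p pics; ls
python3 - <<'E'
from rig import manip
import cv2, numpy as np
for n in ("scene","top"):
    im=manip.get_image(n); cv2.imwrite(f"pics/{n}0.png",im[:,:,::-1])
    p=manip.camera_params(n); print(n,{k:np.round(v,4).tolist() for k,v in p.items()})
p=manip.camera_params("wrist");print({k:np.round(v,4).tolist() for k,v in p.items()})
print(manip.get_state())
E
```

```text
pics
scene {'fx': 482.3696, 'fy': 482.3696, 'cx': 251.2862, 'cy': 195.4917, 'view': [[0.4058, 0.914, -0.0015, -0.2256], [0.5869, -0.2618, -0.7662, -0.2979], [-0.7006, 0.31, -0.6426, 1.7332], [0.0, 0.0, 0.0, 1.0]]}
top {'fx': 383.4466, 'fy': 383.4466, 'cx': 259.5376, 'cy': 192.0756, 'view': [[-0.0286, -0.9994, -0.0219, -0.0005], [-0.982, 0.0321, -0.186, 0.639], [0.1866, 0.0162, -0.9823, 0.7497], [0.0, 0.0, 0.0, 1.0]]}
{'fx': 294.0246, 'fy': 294.0246, 'cx': 255.9802, 'cy': 194.9213, 'hand_eye': [[-0.0001, -0.9446, -0.3283, 0.0844], [1.0, -0.0003, 0.0006, 0.0006], [-0.0006, -0.3283, 0.9446, 0.0299], [0.0, 0.0, 0.0, 1.0]]}
{'clock': 0.1, 'qpos': array([ 1.10402485e+00,  2.76549638e-01,  1.50603720e+00, -1.68239149e-05,
        1.36071720e+00, -1.20990725e-01]), 'qd': array([ 4.72166877e-04, -7.47918158e-04, -2.14860151e-03, -1.25898750e-03,
        5.76813802e-04, -9.90818822e-05]), 'effort': array([ 2.80605884e-03, -4.17700982e+01, -2.46404189e+01,  1.07441231e-04,
        5.83664747e-03, -1.61530147e-05]), 'position': array([0.19479961, 0.54078881, 0.40390355]), 'ee_rot': array([-2.39995358e-04,  1.72028549e-01,  9.85091593e-01, -8.21390723e-04]), 'contact_force': array([ 0.10551442,  0.63447016, -0.04176118]), 'moment': array([ 0.00073577,  0.03287363, -0.01106007]), 'gripper_force': 0.0, 'width': 0.08538627943501366}
```

View pics/scene0.png

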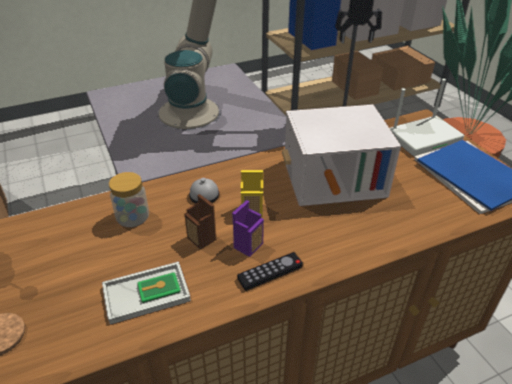

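View pics/top0.png

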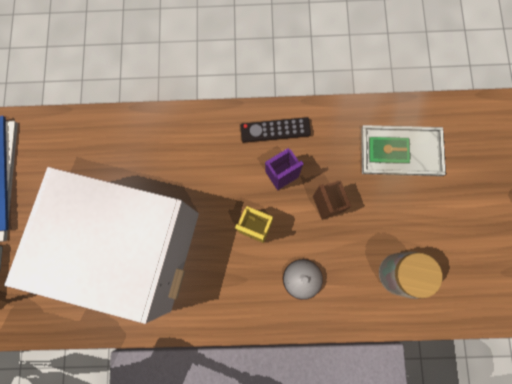

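The scene view shows the dark caddy at (201,222), purple look-alike at (248,230), yellow at (252,190) and cubby at (340,155). The top view shows the caddy at (332,200), the batten at about (176,284) and the bell at (303,280). I'll enlarge the two key areas of the top view.

Run:
```python
import cv2, numpy as np
t=cv2.imread("pics/top0.png"); s=cv2.imread("pics/scene0.png")
a=cv2.resize(t[170:230,300:360],(400,400),interpolation=cv2.INTER_CUBIC)
b=cv2.resize(t[240:340,130:210],(400,500),interpolation=cv2.INTER_CUBIC)
out=np.zeros((500,800,3),np.uint8);out[:400,:400]=a;out[:,400:]=b
out=cv2.convertScaleAbs(out,alpha=1.6,beta=15)
cv2.imwrite("pics/crop1.png",out)
```

```text
(no output)
```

View pics/crop1.png

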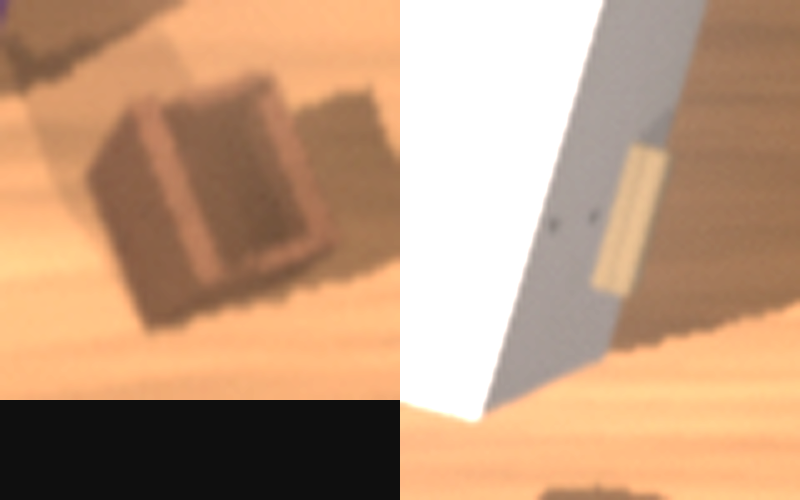

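The crop shows the caddy with its back board on the left (world +y side), its back top edge running crop (133,103)–(195,287). The batten spans crop (633,145),(670,152),(625,297),(590,290), with the panel foot running from (606,350) up and to the right.

```bash
cat > h.py <<'E'
import numpy as np, cv2
from scipy.spatial.transform import Rotation as R
from rig import manip
def Rq(q): return R.from_quat(np.r_[q[1:],q[0]])
def pose(name,st=None):
    """camera->world 4x4"""
    p=manip.camera_params(name)
    if name!="wrist": return np.linalg.inv(np.array(p["view"]))
    st=st or manip.get_state(); T=np.eye(4); T[:3,:3]=Rq(st["ee_rot"]).as_matrix(); T[:3,3]=st["position"]
    return T@np.array(p["hand_eye"])
def ray(name,uv,T=None):
    p=manip.camera_params(name); T=pose(name) if T is None else T
    d=T[:3,:3]@np.array([(uv[0]-p["cx"])/p["fx"],(uv[1]-p["cy"])/p["fy"],1]); return T[:3,3],d/np.linalg.norm(d)
def onplane(r,n,c):  # n.x=c
    o,d=r; return o+d*(c-np.dot(n,o))/np.dot(n,d)
def onz(r,z): return onplane(r,[0,0,1],z)
def proj(name,X,T=None):
    p=manip.camera_params(name); T=pose(name) if T is None else T
    c=T[:3,:3].T@(np.asarray(X,float)-T[:3,3]); return np.array([p["fx"]*c[0]/c[2]+p["cx"],p["fy"]*c[1]/c[2]+p["cy"]])
def tri(rays):
    A=np.zeros((3,3));b=np.zeros(3)
    for o,d in rays:
        M=np.eye(3)-np.outer(d,d);A+=M;b+=M@o
    return np.linalg.solve(A,b)
def snap(name,fn):
    st=manip.get_state(); im=manip.get_image(name)[:,:,::-1].copy(); cv2.imwrite(fn,im); return st,im
E
python3 - <<'E'
from h import *
np.set_printoptions(precision=3,suppress=True)
cA=lambda u,v:(300+u/400*60,170+v/400*60)
cB=lambda u,v:(130+(u-400)/5,240+v/5)
print("back top corners z=.12",[onz(ray("top",cA(*p)),.12) for p in [(133,103),(195,287)]])
print("back bottom",[onz(ray("top",cA(*p)),0) for p in [(90,178),(150,330)]])
print("right top z=.085",[onz(ray("top",cA(*p)),.085) for p in [(270,75),(335,240)]])
print("panel foot",onz(ray("top",cB(606,350)),0))
print("cubby top",[onz(ray("top",p),.175) for p in [cB(480,415),(183,203),(10,286),(50,170)]])
for z in (.04,.06,.08):
  print(z,[onz(ray("top",cB(*p)),z) for p in [(633,145),(590,290)]])
for n,uv in [("purple",(284,168)),("yellow",(254,223)),("bell",(303,280)),("jar",(415,275))]: print(n,onz(ray("top",uv),.06))
print(pose("top")[:3,3],pose("scene")[:3,3])
E
```

```text
back top corners z=.12 [array([ 0.637, -0.139,  0.12 ]), array([ 0.582, -0.154,  0.12 ])]
back bottom [array([ 0.636, -0.141,  0.   ]), array([ 0.583, -0.158,  0.   ])]
right top z=.085 [array([ 0.651, -0.187,  0.085]), array([ 0.599, -0.203,  0.085])]
panel foot [0.398 0.179 0.   ]
cubby top [array([0.396, 0.178, 0.175]), array([0.601, 0.117, 0.175]), array([0.464, 0.419, 0.175]), array([0.671, 0.364, 0.175])]
0.04 [array([0.484, 0.159, 0.04 ]), array([0.426, 0.176, 0.04 ])]
0.06 [array([0.484, 0.154, 0.06 ]), array([0.427, 0.171, 0.06 ])]
0.08 [array([0.484, 0.149, 0.08 ]), array([0.429, 0.166, 0.08 ])]
purple [ 0.689 -0.074  0.06 ]
yellow [ 0.574 -0.007  0.06 ]
bell [ 0.455 -0.103  0.06 ]
jar [ 0.459 -0.328  0.06 ]
[ 0.488 -0.033  0.855] [ 1.481 -0.409  0.885]
```

```bash
cat >> h.py <<'E'
def tool_rot(yaw,tilt):
    """tool y = object x; tool z leans tilt from down to object +y"""
    s,c=np.sin(tilt),np.cos(tilt)
    return R.from_euler("z",yaw)*R.from_matrix(np.array([[0,1,0],[c,0,s],[s,0,-c]]).astype(float))
def plan(pos,rot,n=8):
    st=manip.get_state(); d=np.asarray(pos)-st["position"]; w=(rot*Rq(st["ee_rot"]).inv()).as_rotvec()
    print("t %.2f"%st["clock"],"shift mm",np.round(d*1e3,1),"units",np.round(d/.5,3),"| rotdeg",np.round(np.degrees(w),2),"units",np.round(w/.08,3),"F",np.round(st["contact_force"],1),"width",round(st["width"],4))
    print(" per row of",n,np.round(d/.5/n,4).tolist(),np.round(w/.08/n,3).tolist())
E
python3 - <<'E'
from h import *
plan([.401,-.022,.303],tool_rot(np.radians(-16.6),np.radians(30)),24)
E
```

```text
t 0.10 shift mm [ 206.2 -562.8 -100.9] units [ 0.412 -1.126 -0.202] | rotdeg [ 29.5   14.78 -84.66] units [  6.437   3.225 -18.47 ] F [ 0.1  0.6 -0. ] width 0.0854
 per row of 24 [0.0172, -0.0469, -0.0084] [0.268, 0.134, -0.77]
```

Request:
carry_out(linear=[[0.017, -0.047, 0.02], [0.017, -0.047, 0.02], [0.017, -0.047, 0.02], [0.017, -0.047, 0.02], [0.017, -0.047, 0.02], [0.017, -0.047, 0.02], [0.017, -0.047, 0.02], [0.017, -0.047, 0.02]], angular=[[0.268, 0.134, -0.77], [0.268, 0.134, -0.77], [0.268, 0.134, -0.77], [0.268, 0.134, -0.77], [0.268, 0.134, -0.77], [0.268, 0.134, -0.77], [0.268, 0.134, -0.77], [0.268, 0.134, -0.77]], hand=[1, 1, 1, 1, 1, 1, 1, 1])

```text
clock: 0.77
position: [0.2629, 0.3517, 0.4848]
ee_rot: [-0.057, 0.407, 0.908, 0.076]
contact_force: [0.6, 0.5, -0.7]
width: 0.0851
gripper_force: 0.0
```

Request:
carry_out(linear=[[0.017, -0.047, 0], [0.017, -0.047, 0], [0.017, -0.047, 0], [0.017, -0.047, 0], [0.017, -0.047, 0], [0.017, -0.047, 0], [0.017, -0.047, 0], [0.017, -0.047, 0]], angular=[[0.268, 0.134, -0.77], [0.268, 0.134, -0.77], [0.268, 0.134, -0.77], [0.268, 0.134, -0.77], [0.268, 0.134, -0.77], [0.268, 0.134, -0.77], [0.268, 0.134, -0.77], [0.268, 0.134, -0.77]], hand=[1, 1, 1, 1, 1, 1, 1, 1])

```text
clock: 1.43
position: [0.3308, 0.1638, 0.4845]
ee_rot: [-0.109, 0.613, 0.769, 0.147]
contact_force: [0.0, -0.0, 0.9]
width: 0.0854
gripper_force: 0.0
```

Request:
carry_out(linear=[[0.017, -0.047, -0.045], [0.017, -0.047, -0.045], [0.017, -0.047, -0.045], [0.017, -0.047, -0.045], [0.017, -0.047, -0.045], [0.017, -0.047, -0.045], [0.017, -0.047, -0.045], [0.017, -0.047, -0.045]], angular=[[0.268, 0.134, -0.77], [0.268, 0.134, -0.77], [0.268, 0.134, -0.77], [0.268, 0.134, -0.77], [0.268, 0.134, -0.77], [0.268, 0.134, -0.77], [0.268, 0.134, -0.77], [0.268, 0.134, -0.77]], hand=[1, 1, 1, 1, 1, 1, 1, 1])

```text
clock: 2.1
position: [0.3988, -0.0243, 0.3036]
ee_rot: [-0.154, 0.776, 0.575, 0.208]
contact_force: [0.3, 0.1, -0.6]
width: 0.0851
gripper_force: 0.0
```

Run:
```python
from h import *
plan([.401,-.022,.303],tool_rot(np.radians(-16.6),np.radians(30)),8)
st,im=snap("wrist","pics/w1.png"); print(st["qpos"].round(2),st["qd"].round(3))
import json; json.dump(pose("wrist",st).tolist(),open("w1.json","w"))
```

```text
t 2.10 shift mm [ 2.2  2.3 -0.6] units [ 0.004  0.005 -0.001] | rotdeg [0.04 0.06 0.3 ] units [0.009 0.013 0.066] F [ 0.3  0.1 -0.6] width 0.0851
 per row of 8 [0.0006, 0.0006, -0.0002] [0.001, 0.002, 0.008]
[-0.48  0.12  2.07  0.57  1.13 -0.48] [-0.661  0.59   0.208  0.345 -0.474 -0.359]
```

View pics/w1.png

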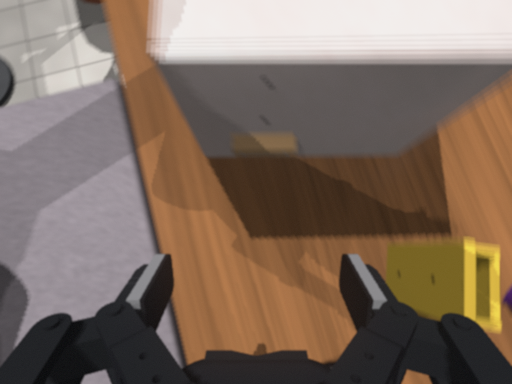

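The wrist view is motion-blurred. It shows the panel face, with the batten at about (265,143), two dots above it, and the yellow look-alike at (440,285). The arm is still now, so I'll retake it.

Run:
```python
from h import *
import json
manip.get_image("wrist");manip.get_image("wrist")
st,im=snap("wrist","pics/w2.png"); print(st["qd"].round(3),st["position"])
json.dump(pose("wrist",st).tolist(),open("w2.json","w"))
cv2.imwrite("pics/w2c.png",cv2.resize(im[50:170,140:300],(800,600),interpolation=cv2.INTER_CUBIC))
```

```text
[ 0.043 -0.047 -0.012  0.009  0.039  0.006] [ 0.39894764 -0.02426429  0.30318991]
```

View pics/w2c.png

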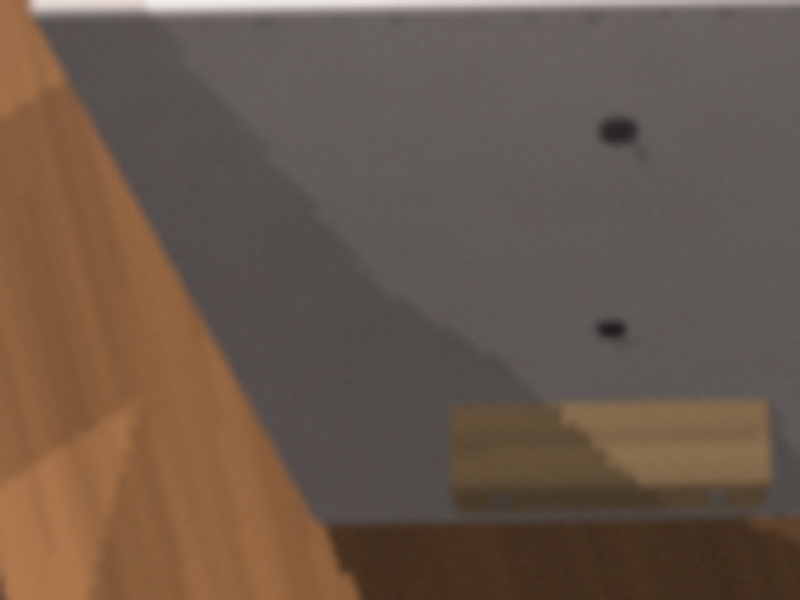

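The batten's top-back edge runs crop (450,405)–(770,400), its front edge (455,490)–(773,485), the panel foot (330,525)–(800,515), and the panel top left corner is (38,14). The screw dots are at (618,130) and (611,329).

Run:
```python
from h import *
import json
np.set_printoptions(precision=4,suppress=True)
T=np.array(json.load(open("w2.json")))
P=lambda u,v:(140+u/5-.4,50+v/5-.4)
r=lambda u,v:ray("wrist",P(u,v),T)
f=[onz(r(330,524),0),onz(r(790,515),0)]; t=[onz(r(38,13),.175),onz(r(790,9),.175)]
print("foot",f,"top",t)
for a,b in (f,t): 
    d=b-a; print("yaw",np.degrees(np.arctan2(d[1],d[0])))
yaw=np.radians(-16.6); n=np.array([-np.sin(yaw),np.cos(yaw),0]); ex=np.array([np.cos(yaw),np.sin(yaw),0])
print("c",[q@n for q in f+t], "topview c",np.array([.398,.179,0])@n,np.array([.396,.178,0])@n,np.array([.601,.117,0])@n)
for c in (.280,.283,.286):
    B=[onplane(r(*p),n,c) for p in [(450,405),(770,400)]]; D=[onplane(r(*p),n,c) for p in [(618,130),(611,329)]]
    z=np.mean([b[2] for b in B]); F=[onz(r(*p),z) for p in [(455,490),(773,485)]]
    print(c,"back edge",*B,"len",np.linalg.norm(B[1]-B[0]),"mid s",np.mean([b@ex for b in B]),"dots s",[d@ex for d in D],"dot z",[d[2] for d in D],"depth",[c-q@n for q in F])
    print("   topview reproj corners",[proj("top",b) for b in B])
```

```text
foot [array([0.4011, 0.1817, 0.    ]), array([0.5019, 0.1533, 0.    ])] top [array([0.3988, 0.1824, 0.175 ]), array([0.4786, 0.1585, 0.175 ])]
yaw -15.754456543458858
yaw -16.656201950729194
c [np.float64(0.28869950929361426), np.float64(0.29024516204001344), np.float64(0.28872399436892626), np.float64(0.28864234759178187)] topview c 0.2852437110564383 0.28371401174716326 0.2838224500228097
0.28 back edge [0.4325 0.1632 0.0871] [0.4839 0.1479 0.0884] len 0.053690332300662696 mid s 0.39465846383160086 dots s [np.float64(0.3944353450002373), np.float64(0.39445758726620006)] dot z [np.float64(0.16572713299186909), np.float64(0.11495558298435493)] depth [np.float64(0.015273706144789123), np.float64(0.014707294353475564)]
   topview reproj corners [array([168.2841, 296.4081]), array([176.2731, 269.2857])]
0.283 back edge [0.4327 0.1663 0.0801] [0.4857 0.1505 0.0815] len 0.055305167401963874 mid s 0.3947906803939496 dots s [np.float64(0.3945608508549929), np.float64(0.39458376209785095)] dot z [np.float64(0.1610917529166174), np.float64(0.10879315553229663)] depth [np.float64(0.015733090837575958), np.float64(0.015149643174007354)]
   topview reproj corners [array([167.6433, 296.0519]), array([175.8018, 268.3816])]
0.286 back edge [0.4329 0.1694 0.0731] [0.4874 0.1531 0.0745] len 0.056920002503265094 mid s 0.39492289695629834 dots s [np.float64(0.39468635670974855), np.float64(0.39470993692950185)] dot z [np.float64(0.1564563728413656), np.float64(0.10263072808023818)] depth [np.float64(0.016192475530362904), np.float64(0.0155919919945392)]
   topview reproj corners [array([167.0143, 295.7022]), array([175.3393, 267.4945])]
```

```bash
cat >> h.py <<'E'
def tcp_for(origin,yaw,tilt,g,back=0.):
    """TCP pose with grasp point at caddy-frame g (m), 'back' m off along the tool axis"""
    rot=tool_rot(yaw,tilt); p=np.asarray(origin)+R.from_euler("z",yaw).apply(g)
    return p-(.155+back)*rot.as_matrix()[:,2],rot
E
python3 - <<'E'
from h import *
a=np.radians
yaw=a(16.5); o=np.array([.6097,-.148,0])-.026*np.array([-np.sin(yaw),np.cos(yaw),0])
print(o)
p,r=tcp_for(o,yaw,a(30),[0,-.003,.072],.1); print(p)
plan(p,r,8)
E
```

```text
[ 0.6170844  -0.17292931  0.        ]
[ 0.6541484  -0.29805529  0.29283648]
t 2.30 shift mm [ 255.4 -274.7  -11.3] units [ 0.511 -0.549 -0.023] | rotdeg [ 0.   -0.05 33.25] units [ 1.000e-03 -1.200e-02  7.253e+00] F [-0.   0.7  0.3] width 0.0857
 per row of 8 [0.0638, -0.0687, -0.0028] [0.0, -0.001, 0.907]
```

Request:
carry_out(linear=[[0.0425, -0.0458, 0.03], [0.0425, -0.0458, 0.03], [0.0425, -0.0458, 0.02], [0.0425, -0.0458, 0], [0.0425, -0.0458, 0], [0.0425, -0.0458, 0], [0.0425, -0.0458, 0], [0.0425, -0.0458, 0]], angular=[[0, 0, 0.605], [0, 0, 0.605], [0, 0, 0.605], [0, 0, 0.605], [0, 0, 0.605], [0, 0, 0.605], [0, 0, 0.605], [0, 0, 0.605]], hand=[1, 1, 1, 1, 1, 1, 1, 1])

```text
clock: 2.97
position: [0.5698, -0.2055, 0.3464]
ee_rot: [-0.19, 0.648, 0.717, 0.174]
contact_force: [0.3, 0.2, -0.3]
width: 0.0853
gripper_force: 0.0
```

Request:
carry_out(linear=[[0.0425, -0.0458, -0.025], [0.0425, -0.0458, -0.025], [0.0425, -0.0458, -0.025], [0.0425, -0.0458, -0.025], [0, 0, 0], [0, 0, 0], [0, 0, 0]], angular=[[0, 0, 0.605], [0, 0, 0.605], [0, 0, 0.605], [0, 0, 0.605], [0, 0, 0], [0, 0, 0], [0, 0, 0]], hand=[1, 1, 1, 1, 1, 1, 1])

```text
clock: 3.55
position: [0.6539, -0.2961, 0.2958]
ee_rot: [-0.207, 0.577, 0.775, 0.155]
contact_force: [-0.4, 0.1, 0.3]
width: 0.0851
gripper_force: 0.0
```

Run:
```python
from h import *
import json
st,im=snap("wrist","pics/w3.png"); print(st["clock"],st["qd"].round(3),st["position"],st["qpos"].round(2))
json.dump(pose("wrist",st).tolist(),open("w3.json","w"))
big=cv2.resize(im[130:370,130:450],(800,600),interpolation=cv2.INTER_CUBIC)
cv2.imwrite("pics/w3c.png",cv2.convertScaleAbs(big,alpha=1.5,beta=10))
```

```text
3.55 [-0.001 -0.033  0.013 -0.001 -0.004 -0.002] [ 0.65392139 -0.29613067  0.29576528] [-0.61  0.67  1.17  0.32  1.72 -0.92]
```

View pics/w3c.png

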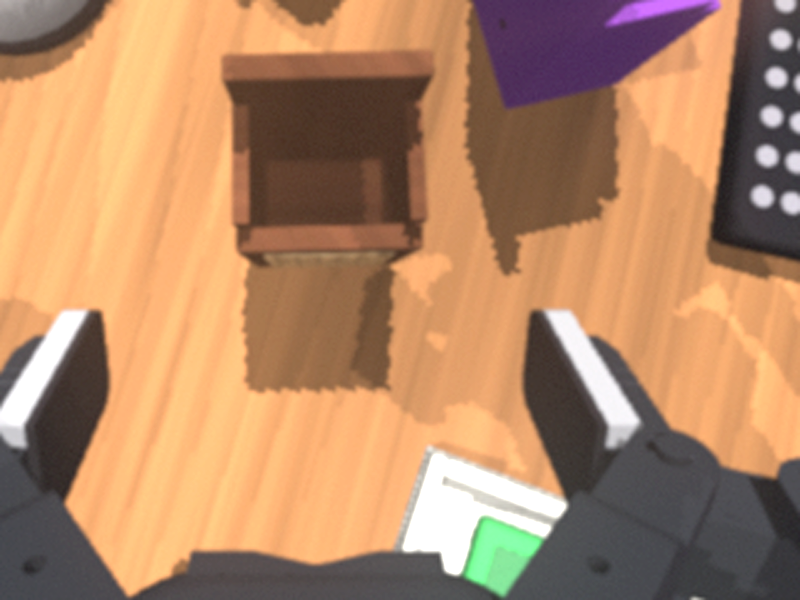

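The caddy sits nearly aligned between the fingers. Its back top outer edge runs crop (222,57)–(432,51) and its front top outer edge about (241,252)–(424,249).

Run:
```python
from h import *
import json
a=np.radians
T=np.array(json.load(open("w3.json")))
r=lambda u,v:ray("wrist",(130+u/2.5-.3,130+v/2.5-.3),T)
B=[onz(r(*p),.12) for p in [(222,57),(432,51)]]; F=[onz(r(*p),.085) for p in [(241,252),(424,249)]]
for q in (B,F):
    d=q[1]-q[0]; print(q,"len",np.linalg.norm(d),"yaw",np.degrees(np.arctan2(d[1],d[0])),"mid",(q[0]+q[1])/2)
d=B[1]-B[0]; yaw=np.arctan2(d[1],d[0])
m=(B[0]+B[1])/2; f=(F[0]+F[1])/2; print("depth",np.linalg.norm((m-f)[:2]))
o=(m+f)/2; o[2]=0; print(o)
for yw in (15,16,17):
  p,rr=tcp_for(o,a(yw),a(30),[0,-.003,.072],0); print(p); plan(p,rr,6)
```

```text
[array([ 0.58578504, -0.15411769,  0.12      ]), array([ 0.64048519, -0.13590271,  0.12      ])] len 0.05765320758087949 yaw 18.41759634600364 mid [ 0.61313511 -0.1450102   0.12      ]
[array([ 0.60297971, -0.20196458,  0.085     ]), array([ 0.65672395, -0.18490865,  0.085     ])] len 0.05638571470692278 yaw 17.607025517105054 mid [ 0.62985183 -0.19343661  0.085     ]
depth 0.05123051927734811
[ 0.62149347 -0.1692234   0.        ]
[ 0.6423284  -0.24698043  0.20623394]
t 3.60 shift mm [-11.3  49.  -90.2] units [-0.023  0.098 -0.18 ] | rotdeg [ 0.01  0.15 -1.67] units [ 0.002  0.032 -0.365] F [0.1 0.9 0.2] width 0.0855
 per row of 6 [-0.0038, 0.0163, -0.0301] [0.0, 0.005, -0.061]
[ 0.64368228 -0.24660497  0.20623394]
t 3.60 shift mm [-10.   49.4 -90.2] units [-0.02   0.099 -0.18 ] | rotdeg [ 0.01  0.15 -0.67] units [ 0.002  0.032 -0.146] F [0.1 0.9 0.2] width 0.0855
 per row of 6 [-0.0033, 0.0165, -0.0301] [0.0, 0.005, -0.024]
[ 0.64502939 -0.24620594  0.20623394]
t 3.60 shift mm [ -8.6  49.8 -90.2] units [-0.017  0.1   -0.18 ] | rotdeg [0.01 0.15 0.33] units [0.001 0.032 0.072] F [0.1 0.9 0.2] width 0.0855
 per row of 6 [-0.0029, 0.0166, -0.0301] [0.0, 0.005, 0.012]
```

Request:
carry_out(linear=[[0.017, 0.001, 0], [-0.0045, 0.0142, -0.0257], [-0.0045, 0.0142, -0.0257], [-0.0045, 0.0142, -0.0257], [-0.0045, 0.0142, -0.0257], [-0.0045, 0.0142, -0.0257], [-0.0045, 0.0142, -0.0257], [-0.0045, 0.0142, -0.0257]], angular=[[0, 0.03, 0.3], [0, 0, 0], [0, 0, 0], [0, 0, 0], [0, 0, 0], [0, 0, 0], [0, 0, 0], [0, 0, 0]], hand=[1, 1, 1, 1, 1, 1, 1, 1])

```text
clock: 4.27
position: [0.6459, -0.2459, 0.2069]
ee_rot: [-0.208, 0.568, 0.782, 0.152]
contact_force: [-0.6, 0.4, 0.4]
width: 0.0851
gripper_force: 0.0
```

Request:
carry_out(linear=[[0, 0, 0], [0, 0, 0]], angular=[[0, 0, 0], [0, 0, 0]], hand=[1, 1])

```text
clock: 4.43
position: [0.6461, -0.2463, 0.2064]
ee_rot: [-0.209, 0.568, 0.782, 0.152]
contact_force: [0.6, 0.6, 0.4]
width: 0.0855
gripper_force: 0.0
```

Run:
```python
from h import *
a=np.radians
p,rr=tcp_for([.6215,-.1692,0],a(18.2),a(30),[0,-.003,.072],0); plan(p,rr,1)
st,im=snap("wrist","pics/w4.png")
cv2.imwrite("pics/w4c.png",cv2.convertScaleAbs(im,alpha=1.4,beta=10))
```

```text
t 4.43 shift mm [ 0.6  0.6 -0.2] units [ 0.001  0.001 -0.   ] | rotdeg [ 0.02 -0.01  0.18] units [ 0.003 -0.002  0.039] F [0.6 0.6 0.4] width 0.0855
 per row of 1 [0.0011, 0.0013, -0.0003] [0.003, -0.002, 0.039]
```

View pics/w4c.png

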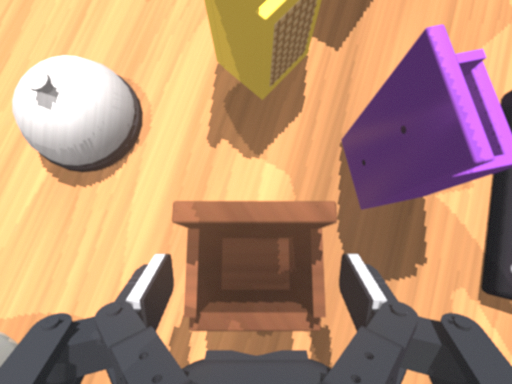

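The caddy is centred between the pads (gaps about 17 px each side at v≈270). Closing the gripper.

Request:
carry_out(linear=[[0, 0, 0], [0, 0, 0], [0, 0, 0], [0, 0, 0], [0, 0, 0], [0, 0, 0], [0, 0, 0], [0, 0, 0]], angular=[[0, 0, 0], [0, 0, 0], [0, 0, 0], [0, 0, 0], [0, 0, 0], [0, 0, 0], [0, 0, 0], [0, 0, 0]], hand=[0.6, 0.5, 0.4, 0.4, 0.4, 0.4, 0.4, 0.4], force=70)

```text
clock: 5.15
position: [0.6469, -0.2483, 0.2062]
ee_rot: [-0.208, 0.568, 0.781, 0.152]
contact_force: [-0.7, -2.2, 6.3]
width: 0.0573
gripper_force: 75.1
```

Request:
carry_out(linear=[[0, 0, 0], [0, 0, 0], [0, 0, 0], [0, 0, 0.01], [0, 0, 0.02], [0, 0, 0.03], [0, 0, 0.03], [0, 0, 0.03]], angular=[[0, 0, 0], [0, 0, 0], [0, 0, 0], [0, 0, 0], [0, 0, 0], [0, 0, 0], [0, 0, 0], [0, 0, 0]], hand=[0.4, 0.4, 0.4, 0.4, 0.4, 0.4, 0.4, 0.4])

```text
clock: 5.82
position: [0.6466, -0.2476, 0.2653]
ee_rot: [-0.21, 0.568, 0.781, 0.152]
contact_force: [-0.0, 0.6, -2.0]
width: 0.0575
gripper_force: 74.7
```

Run:
```python
from h import *
a=np.radians
st=manip.get_state(); print(st["clock"],st["width"],st["gripper_force"],st["contact_force"].round(2),st["moment"].round(3))
yaw=a(-16.6); n=np.array([-np.sin(yaw),np.cos(yaw),0]); ex=np.array([np.cos(yaw),np.sin(yaw),0])
bo=.395*ex+.2885*n+np.array([0,0,.0675]); print("batten",bo)
# pre-place: caddy back 70 mm off panel, 20 mm above batten top
o=bo-n*(.026+.070)+np.array([0,0,.020])
p,rr=tcp_for(o,yaw,a(30),[0,-.003,.072],0); print(p); plan(p,rr,16)
```

```text
5.8167 0.05752796444637254 74.72375079989433 [-0.05  0.56 -2.02] [-0.381 -0.142  0.002]
batten [0.46095851 0.16362916 0.0675    ]
[ 0.41053451 -0.00551478  0.29373394]
t 5.82 shift mm [-236.1  242.1   28.4] units [-0.472  0.484  0.057] | rotdeg [-1.000e-02 -7.000e-02 -3.455e+01] units [-3.000e-03 -1.500e-02 -7.539e+00] F [-0.   0.6 -2. ] width 0.0575
 per row of 16 [-0.0295, 0.0303, 0.0035] [-0.0, -0.001, -0.471]
```

Request:
carry_out(linear=[[0, 0, 0.05], [0, 0, 0.07], [0, 0, 0.07], [0, 0, 0.05], [-0.0295, 0.0303, 0], [-0.0295, 0.0303, 0], [-0.0295, 0.0303, 0], [-0.0295, 0.0303, 0]], angular=[[0, 0, 0], [0, 0, 0], [0, 0, 0], [0, 0, 0], [0, 0, -0.471], [0, 0, -0.471], [0, 0, -0.471], [0, 0, -0.471]], hand=[0.4, 0.4, 0.4, 0.4, 0.4, 0.4, 0.4, 0.4])

```text
clock: 6.48
position: [0.5868, -0.1864, 0.385]
ee_rot: [-0.197, 0.626, 0.736, 0.167]
contact_force: [0.0, 0.3, -0.9]
width: 0.0576
gripper_force: 75.1
```

Request:
carry_out(linear=[[-0.0295, 0.0303, 0], [-0.0295, 0.0303, 0], [-0.0295, 0.0303, 0], [-0.0295, 0.0303, 0], [-0.0295, 0.0303, 0], [-0.0295, 0.0303, 0], [-0.0295, 0.0303, 0], [-0.0295, 0.0303, 0]], angular=[[0, 0, -0.471], [0, 0, -0.471], [0, 0, -0.471], [0, 0, -0.471], [0, 0, -0.471], [0, 0, -0.471], [0, 0, -0.471], [0, 0, -0.471]], hand=[0.4, 0.4, 0.4, 0.4, 0.4, 0.4, 0.4, 0.4])

```text
clock: 7.15
position: [0.4685, -0.065, 0.385]
ee_rot: [-0.17, 0.729, 0.633, 0.195]
contact_force: [-0.1, -0.7, -1.6]
width: 0.0574
gripper_force: 74.9
```

Request:
carry_out(linear=[[-0.0295, 0.0303, 0], [-0.0295, 0.0303, 0], [-0.0295, 0.0303, 0], [-0.0295, 0.0303, 0], [0, 0, -0.04], [0, 0, -0.06], [0, 0, -0.06], [0, 0, -0.023]], angular=[[0, 0, -0.471], [0, 0, -0.471], [0, 0, -0.471], [0, 0, -0.471], [0, 0, 0], [0, 0, 0], [0, 0, 0], [0, 0, 0]], hand=[0.4, 0.4, 0.4, 0.4, 0.4, 0.4, 0.4, 0.4])

```text
clock: 7.82
position: [0.4089, -0.0046, 0.2909]
ee_rot: [-0.156, 0.775, 0.577, 0.206]
contact_force: [-0.6, 0.9, -1.8]
width: 0.0575
gripper_force: 75.3
```

Request:
carry_out(linear=[[0, 0, 0], [0, 0, 0], [0, 0, 0], [0, 0, 0]], angular=[[0, 0, 0], [0, 0, 0], [0, 0, 0], [0, 0, 0]], hand=[0.4, 0.4, 0.4, 0.4])

```text
clock: 8.15
position: [0.4113, -0.0055, 0.2945]
ee_rot: [-0.154, 0.774, 0.578, 0.208]
contact_force: [-0.2, 0.4, -1.8]
width: 0.0573
gripper_force: 75.3
```

Run:
```python
from h import *
import json
a=np.radians
plan([.4105,-.0055,.2937],tool_rot(a(-16.6),a(30)),1)
st,im=snap("wrist","pics/w5.png"); json.dump(pose("wrist",st).tolist(),open("w5.json","w"))
t=manip.get_image("top")[:,:,::-1]; s=manip.get_image("scene")[:,:,::-1]; cv2.imwrite("pics/t5.png",t);cv2.imwrite("pics/s5.png",s)
out=np.zeros((600,800,3),np.uint8)
out[:600,:500]=cv2.resize(im[30:330,130:380],(500,600),interpolation=cv2.INTER_CUBIC)
out[:300,500:]=cv2.resize(t[200:300,140:240],(300,300),interpolation=cv2.INTER_CUBIC)
out[300:,500:]=cv2.resize(s[120:220,220:320],(300,300),interpolation=cv2.INTER_CUBIC)
cv2.imwrite("pics/c5.png",cv2.convertScaleAbs(out,alpha=1.4,beta=10))
```

```text
t 8.15 shift mm [-0.8 -0.  -0.8] units [-0.002 -0.    -0.002] | rotdeg [ 0.05  0.12 -0.01] units [ 0.011  0.027 -0.002] F [-0.2  0.4 -1.8] width 0.0573
 per row of 1 [-0.0015, -0.0001, -0.0016] [0.011, 0.027, -0.002]
```

View pics/c5.png

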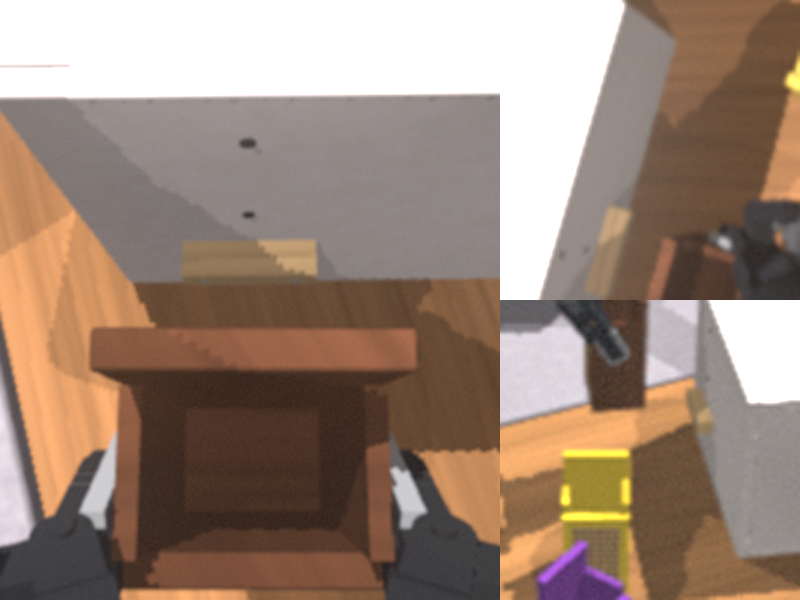

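The caddy is held squarely facing the batten. In the wrist crop its back top edge runs (91,329)–(416,329) and its front top edge (122,588)–(387,588). The batten back edge runs (182,240)–(317,240), with the dots at (248,143) and (249,215).

Run:
```python
from h import *
import json
np.set_printoptions(precision=4,suppress=True)
T=np.array(json.load(open("w5.json"))); a=np.radians
P=lambda u,v:(130+u/2-.25,30+v/2-.25)
r=lambda u,v:ray("wrist",P(u,v),T)
yaw=a(-16.6); n=np.array([-np.sin(yaw),np.cos(yaw),0]); ex=np.array([np.cos(yaw),np.sin(yaw),0]); M=np.array([ex,n,[0,0,1]])
def edge(p,q,L):
    o,d1=r(*p);_,d2=r(*q); zc=T[:3,2]; d1=d1/(d1@zc); d2=d2/(d2@zc)
    s=L/np.linalg.norm(d1-d2); return M@(o+s*d1),M@(o+s*d2)
E=lambda nm,e:print(nm,e[0],e[1],"mid",(e[0]+e[1])/2)
b=edge((91,329),(416,329),.058);f=edge((122,588),(387,588),.058);E("backtop",b);E("fronttop",f)
v=(b[0]+b[1]-f[0]-f[1])/2; print("vec",v,"pitch err deg",np.degrees(np.arctan2(v[2],v[1])-np.arctan2(35,52)),"len",np.linalg.norm(v)*1e3,np.hypot(52,35))
k=edge((182,240),(317,240),.058);E("batten back",k);E("batten front",edge((182,277),(318,275),.058))
for c in (.2865,.2885,.2905):
  print(c,[M@onplane(r(*p),n,c) for p in [(182,240),(317,240),(248,143),(249,215)]])
for z in (.204,.2075): print("backtop on z",[M@onz(r(*p),z) for p in [(91,329),(416,329)]])
for z in (.169,.1725): print("fronttop on z",[M@onz(r(*p),z) for p in [(122,588),(387,588)]])
st=manip.get_state(); z=Rq(st["ee_rot"]).as_matrix()[:,2]; print("grasp pt",M@(st["position"]+.155*z))
```

```text
backtop [0.3676 0.2218 0.2081] [0.4256 0.2218 0.2082] mid [0.3966 0.2218 0.2082]
fronttop [0.3679 0.1706 0.1741] [0.4259 0.1706 0.1742] mid [0.3969 0.1706 0.1742]
vec [-0.0003  0.0512  0.034 ] pitch err deg -0.3480752685407965 len 61.415760707242086 62.68173577685928
batten back [0.3664 0.2874 0.0703] [0.4244 0.2874 0.0704] mid [0.3954 0.2874 0.0703]
batten front [0.3666 0.2713 0.0691] [0.4246 0.2721 0.0694] mid [0.3956 0.2717 0.0693]
0.2865 [array([0.3667, 0.2865, 0.0729]), array([0.4241, 0.2865, 0.073 ]), array([0.3952, 0.2865, 0.1552]), array([0.3953, 0.2865, 0.1008])]
0.2885 [array([0.366 , 0.2885, 0.0672]), array([0.4247, 0.2885, 0.0673]), array([0.3952, 0.2885, 0.1515]), array([0.3953, 0.2885, 0.0959])]
0.2905 [array([0.3653, 0.2905, 0.0616]), array([0.4254, 0.2905, 0.0617]), array([0.3952, 0.2905, 0.1479]), array([0.3952, 0.2905, 0.0909])]
backtop on z [array([0.3664, 0.2226, 0.204 ]), array([0.4268, 0.2226, 0.204 ])]
backtop on z [array([0.3674, 0.2219, 0.2075]), array([0.4258, 0.2219, 0.2075])]
fronttop on z [array([0.3669, 0.1694, 0.169 ]), array([0.427 , 0.1694, 0.169 ])]
fronttop on z [array([0.3676, 0.1702, 0.1725]), array([0.4263, 0.1702, 0.1725])]
grasp pt [0.3955 0.1897 0.1599]
```

Request:
carry_out(linear=[[-0.0027, 0.0008, -0.012], [0, 0, -0.012], [0.0059, 0.0198, 0], [0.0059, 0.0198, 0], [0.0059, 0.0198, 0], [0.0059, 0.0198, 0], [0.0059, 0.0198, 0], [0.003, 0.0099, 0]], angular=[[0, 0, 0], [0, 0, 0], [0, 0, 0], [0, 0, 0], [0, 0, 0], [0, 0, 0], [0, 0, 0], [0, 0, 0]], hand=[0.4, 0.4, 0.4, 0.4, 0.4, 0.4, 0.4, 0.4])

```text
clock: 8.97
position: [0.4254, 0.0505, 0.2807]
ee_rot: [-0.156, 0.774, 0.577, 0.207]
contact_force: [-0.2, 0.4, -2.5]
width: 0.0573
gripper_force: 75.3
```

Request:
carry_out(linear=[[0, 0, 0], [0, 0, 0], [0, 0, 0], [0, 0, 0]], angular=[[0, 0, 0], [0, 0, 0], [0, 0, 0], [0, 0, 0]], hand=[0.4, 0.4, 0.4, 0.4])

```text
clock: 9.3
position: [0.4255, 0.0493, 0.2812]
ee_rot: [-0.155, 0.775, 0.577, 0.207]
contact_force: [-0.1, -0.5, -2.0]
width: 0.0571
gripper_force: 75.3
```

```bash
cat >> h.py <<'E'
yaw_b=np.radians(-16.6); MB=np.array([[np.cos(yaw_b),np.sin(yaw_b),0],[-np.sin(yaw_b),np.cos(yaw_b),0],[0,0,1]])
def fs():
    st=manip.get_state(); F=st["contact_force"]
    print("t %.2f"%st["clock"],"F batten axes",(MB@F).round(2),"M",(MB@st["moment"]).round(3),"pos batten axes mm",(MB@st["position"]*1e3).round(1),"tilt err",np.degrees((tool_rot(yaw_b,np.radians(30))*Rq(st["ee_rot"]).inv()).as_rotvec()).round(2),"w",round(st["width"],4),"grip",round(st["gripper_force"],1))
E
python3 - <<'E'
from h import *
import json
fs()
st,im=snap("wrist","pics/w6.png"); json.dump(pose("wrist",st).tolist(),open("w6.json","w"))
s=manip.get_image("scene")[:,:,::-1]; cv2.imwrite("pics/s6.png",s)
t=manip.get_image("top")[:,:,::-1]; cv2.imwrite("pics/t6.png",t)
out=np.zeros((600,800,3),np.uint8)
out[:,:500]=cv2.resize(im[30:330,130:380],(500,600),interpolation=cv2.INTER_CUBIC)
out[:300,500:]=cv2.resize(t[240:320,150:230],(300,300),interpolation=cv2.INTER_CUBIC)
out[300:,500:]=cv2.resize(s[130:210,240:320],(300,300),interpolation=cv2.INTER_CUBIC)
cv2.imwrite("pics/c6.png",cv2.convertScaleAbs(out,alpha=1.4,beta=10))
E
```

```text
t 9.30 F batten axes [ 0.09 -0.49 -2.02] M [-0.34  -0.038  0.019] pos batten axes mm [393.7 168.8 281.2] tilt err [ 0.01 -0.04  0.01] w 0.0571 grip 75.3
```

View pics/c6.png

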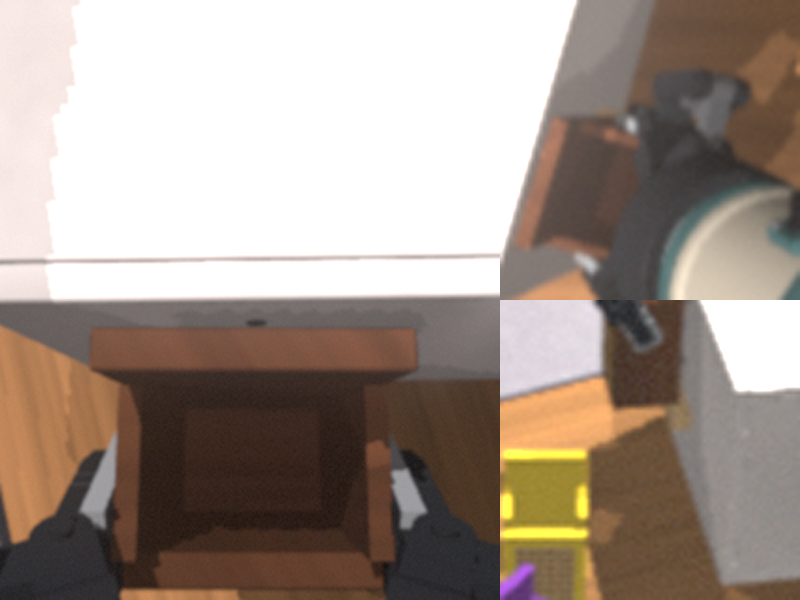

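The upper screw dot is at crop (257,322), just behind the caddy back whose edge runs (91,329)–(416,329). The panel's top edge slopes slightly, from (0,304) to (500,297), so I'll check the yaw difference and centring.

Run:
```python
from h import *
import json
np.set_printoptions(precision=4,suppress=True)
T=np.array(json.load(open("w6.json")))
im=cv2.imread("pics/w6.png").astype(float)
# panel top outer edge: white -> grey going down; sub-pixel by column gradient
def edge(cols,v0,v1,sign):
    g=im.sum(2); out=[]
    for u in cols:
        d=sign*np.diff(g[v0:v1,u]); d=np.clip(d,0,None); i=d.argmax(); k=np.arange(max(i-2,0),min(i+3,len(d))); out.append((u,v0+.5+(k*d[k]).sum()/d[k].sum()))
    return np.array(out)
e=edge(np.arange(150,375,5),172,190,-1); b=edge(np.arange(182,332,5),188,200,1)
for nm,q,z in (("panel top",e,.175),("caddy back top",b,.1955)):
    m=np.polyfit(q[:,0],q[:,1],1); res=q[:,1]-np.polyval(m,q[:,0]); k=abs(res)<1; m=np.polyfit(q[k,0],q[k,1],1)
    A,B=[MB@onz(ray("wrist",(u,np.polyval(m,u)),T),z) for u in (160,360)]; d=B-A
    print(nm,"slope",m[0],"n",k.sum(),"yaw rel",np.degrees(np.arctan2(d[1],d[0])),"y",(A[1]+B[1])/2)
d=(130+257/2-.25,30+322/2-.25); print("dot",MB@onplane(ray("wrist",d,T),MB[1],.2885))
print("caddy top",[MB@onz(ray("wrist",(130+u/2-.25,30+329/2-.25),T),.1955) for u in (91,416)])
```

```text
panel top slope -0.012857884646219361 n 45 yaw rel 0.7222860010455016 y 0.28890672940992873
caddy back top slope -0.001750572454709103 n 22 yaw rel 0.06968848648903173 y 0.2778033697013482
dot [0.3953 0.2885 0.1511]
caddy top [array([0.3656, 0.2781, 0.1955]), array([0.4232, 0.2781, 0.1955])]
```

Request:
carry_out(linear=[[0.0038, -0.0011, 0], [0.002, 0.0067, 0], [0.002, 0.0067, 0], [0, 0, 0], [0, 0, -0.002], [0, 0, -0.002], [0, 0, 0], [0, 0, 0]], angular=[[0, 0, 0.14], [0, 0, 0], [0, 0, 0], [0, 0, 0], [0, 0, 0], [0, 0, 0], [0, 0, 0], [0, 0, 0]], hand=[0.4, 0.4, 0.4, 0.4, 0.4, 0.4, 0.4, 0.4])

```text
clock: 10.12
position: [0.4294, 0.0558, 0.2792]
ee_rot: [-0.156, 0.771, 0.582, 0.206]
contact_force: [0.1, 0.6, -1.8]
width: 0.0571
gripper_force: 75.3
```

```bash
sed -i 's/yaw_b=np.radians(-16.6)/yaw_b=np.radians(-15.9)/' h.py; python3 -c "
from h import *
fs()"
```

```text
t 10.12 F batten axes [-0.05  0.62 -1.85] M [-0.438 -0.04   0.062] pos batten axes mm [397.7 171.3 279.2] tilt err [-0.   -0.05  0.04] w 0.0571 grip 75.3
```

Request:
carry_out(linear=[[0, 0, -0.002], [0, 0, -0.002], [0, 0, 0]], angular=[[0, 0, 0], [0, 0, 0], [0, 0, 0]], hand=[0.4, 0.4, 0.4])

```text
clock: 10.37
position: [0.4294, 0.0557, 0.2771]
ee_rot: [-0.156, 0.771, 0.582, 0.206]
contact_force: [-0.3, -0.6, -2.5]
width: 0.0573
gripper_force: 75.3
```

Request:
carry_out(linear=[[0, 0, -0.001], [0, 0, -0.001], [0, 0, 0]], angular=[[0, 0, 0], [0, 0, 0], [0, 0, 0]], hand=[0.4, 0.4, 0.4])

```text
clock: 10.62
position: [0.4294, 0.0558, 0.2762]
ee_rot: [-0.156, 0.771, 0.582, 0.206]
contact_force: [0.3, 0.8, -1.8]
width: 0.057
gripper_force: 75.3
```

```bash
python3 -c "
from h import *
fs()"
```

```text
t 10.62 F batten axes [ 0.04  0.81 -1.77] M [-0.472  0.048  0.017] pos batten axes mm [397.7 171.3 276.2] tilt err [-0.   -0.04  0.05] w 0.057 grip 75.3
```

Request:
carry_out(linear=[[0, 0, -0.001], [0, 0, -0.001], [0, 0, 0]], angular=[[0, 0, 0], [0, 0, 0], [0, 0, 0]], hand=[0.4, 0.4, 0.4])

```text
clock: 10.87
position: [0.4294, 0.0558, 0.2752]
ee_rot: [-0.156, 0.771, 0.582, 0.206]
contact_force: [0.0, 0.2, -1.9]
width: 0.0572
gripper_force: 75.3
```

Request:
carry_out(linear=[[0, 0, -0.001], [0, 0, -0.001], [0, 0, 0]], angular=[[0, 0, 0], [0, 0, 0], [0, 0, 0]], hand=[0.4, 0.4, 0.4])

```text
clock: 11.12
position: [0.4294, 0.0558, 0.2742]
ee_rot: [-0.156, 0.771, 0.582, 0.206]
contact_force: [-0.3, -0.0, -1.6]
width: 0.0573
gripper_force: 75.3
```

Request:
carry_out(linear=[[0, 0, -0.001], [0, 0, 0]], angular=[[0, 0, 0], [0, 0, 0]], hand=[0.4, 0.4])

```text
clock: 11.28
position: [0.4294, 0.0558, 0.2737]
ee_rot: [-0.156, 0.771, 0.582, 0.206]
contact_force: [0.8, 0.5, -2.1]
width: 0.0574
gripper_force: 75.3
```

Request:
carry_out(linear=[[0, 0, -0.001], [0, 0, 0]], angular=[[0, 0, 0], [0, 0, 0]], hand=[0.4, 0.4])

```text
clock: 11.45
position: [0.4294, 0.0558, 0.2732]
ee_rot: [-0.156, 0.771, 0.582, 0.206]
contact_force: [-0.0, -0.1, -2.2]
width: 0.057
gripper_force: 75.3
```

Request:
carry_out(linear=[[0, 0, -0.001], [0, 0, 0]], angular=[[0, 0, 0], [0, 0, 0]], hand=[0.4, 0.4])

```text
clock: 11.62
position: [0.4294, 0.0558, 0.2727]
ee_rot: [-0.156, 0.771, 0.582, 0.206]
contact_force: [0.1, 0.0, -2.9]
width: 0.0573
gripper_force: 75.3
```

Request:
carry_out(linear=[[0, 0, -0.001], [0, 0, 0]], angular=[[0, 0, 0], [0, 0, 0]], hand=[0.4, 0.4])

```text
clock: 11.78
position: [0.4295, 0.0558, 0.2724]
ee_rot: [-0.156, 0.771, 0.582, 0.207]
contact_force: [0.4, -0.6, 0.1]
width: 0.0571
gripper_force: 75.7
```

Request:
carry_out(linear=[[0.0005, 0.0019, 0], [0.0005, 0.0019, 0], [0, 0, 0]], angular=[[0, 0, 0], [0, 0, 0], [0, 0, 0]], hand=[0.4, 0.4, 0.4])

```text
clock: 12.03
position: [0.4302, 0.0578, 0.2725]
ee_rot: [-0.156, 0.771, 0.582, 0.207]
contact_force: [1.3, -1.3, 0.5]
width: 0.0575
gripper_force: 75.6
```

Request:
carry_out(linear=[[0.0003, 0.001, 0], [0.0003, 0.001, 0], [0, 0, 0]], angular=[[0, 0, 0], [0, 0, 0], [0, 0, 0]], hand=[0.4, 0.4, 0.4])

```text
clock: 12.28
position: [0.4304, 0.0582, 0.2726]
ee_rot: [-0.155, 0.771, 0.582, 0.206]
contact_force: [-3.4, -5.8, 4.6]
width: 0.0571
gripper_force: 76.6
```

Request:
carry_out(linear=[[0.0003, 0.001, 0], [0, 0, 0]], angular=[[0, 0, 0], [0, 0, 0]], hand=[0.4, 0.4])

```text
clock: 12.45
position: [0.4304, 0.0584, 0.2727]
ee_rot: [-0.155, 0.771, 0.583, 0.206]
contact_force: [-3.6, -8.8, 5.9]
width: 0.057
gripper_force: 77.0
```

```bash
python3 -c "
from h import *
fs()"
```

```text
t 12.45 F batten axes [-1.02 -9.48  5.95] M [-0.866  0.29   0.311] pos batten axes mm [397.9 174.  272.7] tilt err [ 0.17  0.03 -0.05] w 0.057 grip 77.0
```

Contact on both the batten and the panel. I'll let it settle, then check force, centring and flushness.

Request:
carry_out(linear=[[0, 0, 0], [0, 0, 0], [0, 0, 0], [0, 0, 0], [0, 0, 0], [0, 0, 0]], angular=[[0, 0, 0], [0, 0, 0], [0, 0, 0], [0, 0, 0], [0, 0, 0], [0, 0, 0]], hand=[0.4, 0.4, 0.4, 0.4, 0.4, 0.4])

```text
clock: 12.95
position: [0.4304, 0.0583, 0.2726]
ee_rot: [-0.155, 0.771, 0.583, 0.206]
contact_force: [-4.5, -9.0, 5.6]
width: 0.0575
gripper_force: 77.0
```

Run:
```python
from h import *
import json
np.set_printoptions(precision=4,suppress=True)
fs()
st,im=snap("wrist","pics/w7.png"); T=pose("wrist",st); s=manip.get_image("scene")[:,:,::-1]; t=manip.get_image("top")[:,:,::-1]
fs()
ex=MB[0]; yo=np.radians(-16.6); Mo=np.array([[np.cos(yo),np.sin(yo),0],[-np.sin(yo),np.cos(yo),0],[0,0,1]])
bw=Mo.T@np.array([.3953,.2885,.067]); print("batten mid along",bw@ex)
im=im.astype(float); g=im.sum(2)
row=lambda v:g[v]
out=np.zeros((600,800,3),np.uint8)
out[:,:500]=cv2.resize(im[30:330,130:380].astype(np.uint8),(500,600),interpolation=cv2.INTER_CUBIC)
out[:300,500:]=cv2.resize(t[240:320,150:230],(300,300),interpolation=cv2.INTER_CUBIC)
out[300:,500:]=cv2.resize(s[130:210,240:320],(300,300),interpolation=cv2.INTER_CUBIC)
cv2.imwrite("pics/c7.png",cv2.convertScaleAbs(out,alpha=1.4,beta=10))
for u in (91,253.5,416): print(u,MB@onz(ray("wrist",(130+u/2-.25,30+329/2-.25),T),.187))
```

```text
t 12.95 F batten axes [-1.84 -9.93  5.59] M [-0.921  0.322  0.384] pos batten axes mm [397.9 174.  272.6] tilt err [ 0.16  0.03 -0.04] w 0.0575 grip 77.0
t 13.10 F batten axes [ -1.38 -10.16   7.11] M [-0.869  0.267  0.326] pos batten axes mm [398.  174.  272.6] tilt err [ 0.16  0.03 -0.04] w 0.0571 grip 77.0
batten mid along 0.39879510336774543
91 [0.37   0.2831 0.187 ]
253.5 [0.3987 0.2831 0.187 ]
416 [0.4274 0.2831 0.187 ]
```

View pics/c7.png

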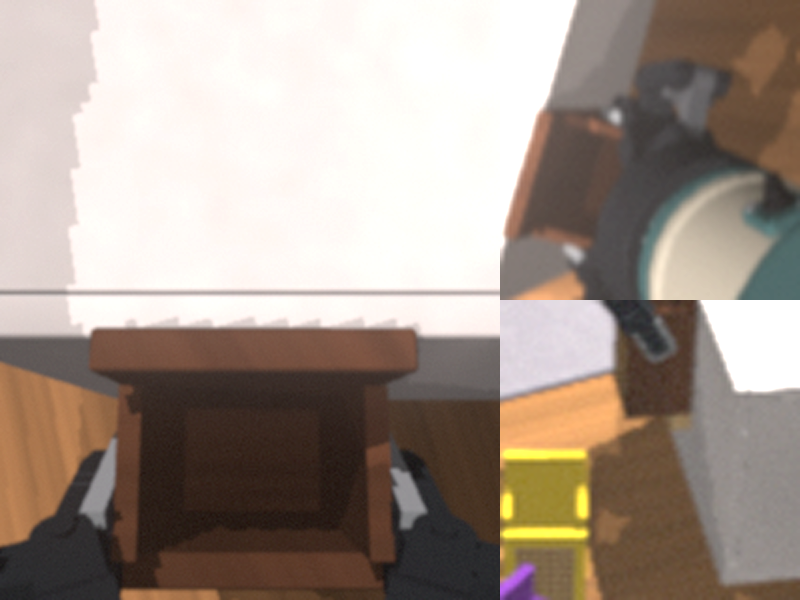

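The caddy's back meets the panel squarely: in the wrist crop the panel edge at v≈337 is parallel to the back edge at v≈329. Its mid is within about 0.1 mm of the batten's mid by my estimate. The scene inset shows the batten just under its foot. The push is a steady 10 N or so, with the caddy's weight on the batten, so I'm handing in.

```bash
python3 -c "
from h import *
fs(); print(manip.sign_off())"
```

```text
t 13.10 F batten axes [ -1.38 -10.16   7.11] M [-0.869  0.267  0.326] pos batten axes mm [398.  174.  272.6] tilt err [ 0.16  0.03 -0.04] w 0.0571 grip 77.0
the job is handed in; nothing more can be done
None
```

The dark caddy is upright and centred on the batten, its back pressed against the cubby's side at about 10 N and still held; I handed the job in at 13.1 s, and no verdict came back.

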